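Four clicks up on the battery charger

ROBOT

A 7-joint arm with a two-finger parallel gripper is mounted at the origin on the work surface. World frame = base frame: x ahead of the robot, y to its left, z up, the work surface at z = 0. Lengths are in m, angles in rad, forces in N, time in s.
With the tool pointing down it reaches from about 0.35 to 0.9 m from the base axis. Payload 8.1 kg.
Tool frame: the origin (TCP) lies at the very end of the fingers, on their centre line; the grasp point (between the pads) lies 19 mm behind it (grasp_offset is the distance from the TCP to the grasp point, in m); z points along the fingers, y is the line along which they close (so a half turn about z gives the same grasp; the last joint's range is limited). The gripper opens to 92 mm and grips with 3 to 60 N. Pads are 19 mm wide; open, the fingers measure 130 mm over their backs; the gripper's body (75 mm by 190 mm) begins 47 mm behind the grasp point.
Start: joints at [-0.103, 0.434, 0.025, 1.573, -0.012, 1.134, -0.075], TCP at [0.625, -0, 0.227] pointing down, gripper open.
Joint ranges: [-2.62, 2.62], [-0.44, 2.09], [-1.27, 1.32], [0.08, 2.57], [-1.32, 4.46], [0.12, 2], [-2.74, 2.74]. Speed limits (rad/s): [2.22, 2.22, 3.01, 3.01, 3.14, 3.14, 3.14].

INTERFACE

Orientations are given as a rotation vector (axis times angle).
In Python, from cell import observe, get_image, camera_params, sign_off, silhouettes, grasp_offset gives the robot as it stands. The module is installed in compiled form; this text tells all that it offers.
- The arm moves only by the tool jog_arm, never from a script. Its argument "motion" is a list that holds one entry, the list of rows, each a list of 7 numbers: the shift along the tool's x, y, z in m, then the turn, a rotation vector about the tool's x, y, z in rad, then the closure, from -1 (fully open) to 1 (shut), so that 0 is half open. In form: [[[dx, dy, dz, wx, wy, wz, hand], ...]]. A call has 1 to 10 rows; each row is the pose to reach, as a shift and turn from the pose commanded when the call began, along the tool's axes at that moment; what a row does not reach only later rows make up. A row lasts 1/12 s, in which the tool goes at most 41.7 mm and 7.16 degrees, less where a joint would pass 70% of its speed; a pose out of reach is approached as far as the arm can. A call with a gripper value outside its range is refused whole. The fingers move at their own pace and stop on an object; "force" is the grip in N (left out, the last holds). Time passes only in rows, so rows that repeat a pose let the fingers close. It gives the time, the measured TCP pose, the force, the opening and the grip force at its end, in the units of the state.
- observe(): the state, without advancing time (a new reading comes with each control period).
- get_image(name): name is "scene" or "side" or "wrist"; returns the picture (420x560x3 uint8, red, green, blue); there is no depth.
- camera_params(name): a dict with "vertical_fov" (degrees; the focal length in pixels is half the picture's height over the tangent of half this angle, whatever the lens; pixels are square), "cx", "cy" (the principal point, pixels), "dist_coeffs" ([k1, k2, p1, p2, k3] as OpenCV has them; the pictures are not rectified), "T" (4x4, takes a point from camera to world coordinates). Camera axes: x right, y down, z forward; pixel columns grow to the right and rows downward; lengths in m; the calibration is good to about 2 mm. A picture is of the moment at which its call begins: read the wrist's pose just before it. camera_params takes no time and is no camera call; for the wrist camera it gives the pose at the moment of the call.
- sign_off(): hands the job in; it is judged then, once.
Trained networks look in the newest picture that a camera, given by its name, has taken for a name from the list of things; names that differ only in an ending like _2 or _b are one class to them, and where a whole thing is asked for, a point or a joint stands for the part that bears it (a point fixed in the world has none). Each returns a list of dicts, best first, with "p" (0 to 1); they miss things now and then, are a little off and sometimes report something else, mostly with a low value. They report only what shows in the picture. A call takes as long as a camera call.
- silhouettes(query, camera): "mask" (420x560 bool, what is visible of it) and "pixel" ([column, row] in pixels, amid what is visible of it).
The state is a dict: "clock": time; "joints": joint angles; "dq": joint speeds; "joint_efforts": joint torques, N m; "position": TCP position; "ee_rot": TCP orientation; "force": force on the tool from outside, world axes, zero at the start; "ft_torque": the same for the moment, N m; "width": opening from 0.0 (shut) to 1.0 (fully open); "gripper_force": force on a finger pad.
Only numpy, scipy, OpenCV 4.12 (cv2) and the standard library are available. Lean on these libraries where they do the work, as an engineer would, in place of code of your own. Each camera call takes 0.05 s, during which the arm holds its last target. There are 200 camera calls.

TASK

Raise the charging current on the garage bench charger: with a fingertip, push its click-stop dial round clockwise (seen from above) by exactly four clicks, never going past the fourth, so that it rests in that click. Then press the round start button beside it all the way down and let it come back up. Touch and push only: do not grip or force the dial, do not press the button before the dial is set, and leave the jar, the screwdriver and the pliers where they are.

Things in the scene. Friction and masses are not known exactly. Their poses are not given: they have to be found in the camera images.
- charger: grey battery charger lying on its back, fixed to the bench; 240 (x) x 320 (y) x 85 mm high. Origin: centre of its underside. The flat top is the control panel: dial at x -30, y +75 mm, start button at x -30, y -75 mm, blank display at the far side (+x). Two brass terminals stick out 30 mm from its +x face, 40 mm above the bench
- dial_axis (a point): point on the dial's upright axis, level with the top of its pointer bar, 51.5 mm above the panel. An aluminium disc of 92 mm diameter, top 29 mm below this point, carries the black bar: 14 mm thick, 29 mm high, reaching from 20 mm behind the axis to 42 mm in front (the nose), free on both sides for a fingertip to push its flank near the nose. x points along the bar to the nose, z up; turns with the dial
- dial_base: fixed round grey bezel under the dial, 112 mm diameter, 16 mm high, with 12 white ticks on its rim; the nose points to one of them in every click. Origin: centre of its underside, on the panel and on the dial's axis
- dial_nose (a point): point on the top of the pointer bar, on its centre line, 34 mm from the dial's axis on the nose side (white line there); turns with the dial
- dial (a joint): angle of the dial in rad, 0 at the start (in a click), growing clockwise seen from above. Twelve clicks a turn, 0.5236 rad each, all round. Sprung catch: about 3 to 6 N at the nose slowly pushes it over; the resistance peaks as the bar leaves a click and is gone half-way (15 degrees); soon after (by 20 degrees) the dial jumps ahead by itself into the next click. It stays in a click when let go
- start_top (a point): centre of the top face of the round black start button, 34 mm diameter, 22 mm above the panel; it stands 10 mm proud of its fixed grey collar (50 mm diameter). It is pushed straight down and goes down with the button
- start (a joint): travel of the start button in m: 0 up, 0.006 fully down; spring, 5 N when fully down; comes back up when let go
- jar: bystander: closed glass jar, 64 mm diameter, 85 mm high, standing on the bench beside the dial end of the charger. Origin at the centre of its underside
- driver: bystander: screwdriver, 200 mm long, handle 26 mm thick, lying on the bench beside the button end of the charger. Origin under its middle, x along it to the blade
- pliers: bystander: pliers, about 165 mm long, 53 mm wide, 13 mm thick, lying on the charger's panel along its far side behind the button. Origin on the underside near the pivot, x along them to the jaws

How it is judged:
On the way, in this order (a step that is already met when the one before it is completed fails the run):
1. the dial has been turned clockwise to its fourth click (value of joint dial between 1.9444 and 2.2444 rad), for 0.3 s.
2. the start button is pressed all the way down (value of joint start above 0.005 m), for 0.05 s.
At the end, for the whole second after the job is handed in: the dial rests in the fourth click clockwise from where it started (2.09 rad, within 0.15 rad), the start button has been pressed and is up again (under 1 mm down), and jar, screwdriver and pliers are at rest within 20 mm of where they were (all of step 1 and velocity of joint dial between -0.05 and 0.05 rad/s and value of joint start below 0.001 m and distance of each of jar, driver, pliers from where it was at the start of the episode below 0.02 m and linear speed of each of jar, driver, pliers below 0.02 m/s); the robot touches nothing.
It fails at once if the dial goes past the fourth click (more than half a click beyond it) (value of joint dial above 2.3562 rad).
It fails at once if the dial is turned anticlockwise from its start by more than half a click (value of joint dial below -0.2618 rad).
It fails at once if the start button is pressed before the dial is at its fourth click (value of joint start above 0.002 m and value of joint dial below 1.885 rad).
It fails at once if the dial is gripped (its bar pinched between the fingers) or forced (more than 30 N on it) (contact force between any of the arm, the fingers and dial above 30 N or (contact force between the fingers and dial above 2 N and y of the grasp point in the frame of dial_axis between -0.006 and 0.006 m and x of the grasp point in the frame of dial_axis between -0.025 and 0.045 m and z of the grasp point in the frame of dial_axis below 0.008 m)).
It fails at once if the jar, the screwdriver or the pliers are pushed about or lifted (moved more than 20 mm) (distance of any of jar, driver, pliers from where it was at the start of the episode above 0.02 m).
It also fails if it takes over 58 s, if anything falls off the work surface, if the arm or the gripper's body presses on something with over 40 N, if the wrist force passes 120 N, or if a joint passes its speed limit or range.

## Working session

There is one attempt and no reset: what is moved stays moved. The work goes in short steps, Python scripts to look and compute and a tool call to move; the robot and the scene stay as the last step left them, time stands still between calls to the robot, and variables do not carry over. Pictures are saved under pics/ and viewed, at most 14 in all, crops included, and the job is handed in when it is done.

Besides the shell and the picture viewer there is one more tool, called after "Call:" by a JSON object that holds its "name" and its "arguments", one argument or row to a line. jog_arm: Moves the arm, as the interface text tells. Its arguments: {"type":"object","properties":{"motion":{"type":"array"},"force":{"type":"number"}},"required":["motion"]}

```bash
mkdir -p pics; cat >h.py <<'E'
import numpy as np,cv2
from cell import *
from scipy.spatial.transform import Rotation as R
def K(c):
    p=camera_params(c);f=210/np.tan(np.radians(p["vertical_fov"]/2))
    return np.array([[f,0,p["cx"]],[0,f,p["cy"]],[0,0,1.]]),np.array(p["dist_coeffs"],float),np.array(p["T"])
def ray(c,px):
    k,d,T=K(c);u=cv2.undistortPoints(np.array([[px]],float),k,d)[0,0]
    return T[:3,3],T[:3,:3]@np.array([u[0],u[1],1])
def atz(c,px,z):
    o,v=ray(c,px);return o+v*(z-o[2])/v[2]
def proj(c,P):
    k,d,T=K(c);Ti=np.linalg.inv(T)
    return cv2.projectPoints(np.array(P,float).reshape(-1,1,3),cv2.Rodrigues(Ti[:3,:3])[0],Ti[:3,3],k,d)[0][:,0]
def tri(obs):
    A=np.zeros((3,3));b=np.zeros(3)
    for c,px in obs:
        o,v=ray(c,px);v=v/np.linalg.norm(v);M=np.eye(3)-np.outer(v,v);A+=M;b+=M@o
    return np.linalg.solve(A,b)
def snap(c,n):
    im=get_image(c);cv2.imwrite(f"pics/{n}.png",im[:,:,::-1]);return im
E
python3 - <<'E'
from h import *
np.set_printoptions(precision=4,suppress=True)
s=observe();print(s["clock"],s["position"],s["ee_rot"],grasp_offset if not callable(grasp_offset) else grasp_offset())
ims=[snap(c,c+"0") for c in("scene","side")]
cv2.imwrite("pics/w0.png",snap("wrist","wrist0")[:,:,::-1])
for q in["dial_nose","dial_axis","dial_base","start_top","charger","jar","driver","pliers"]:
    for c in("scene","side","wrist"):
        r=silhouettes(q,c)
        print(q,c,[(round(x["p"],2),np.round(x["pixel"],1).tolist(),int(x["mask"].sum())) for x in r[:2]])
for c in("scene","side","wrist"):print(c,K(c)[2][:3,3],K(c)[0][0,0])
E
```

```text
0.0 [ 0.6245 -0.      0.226 ] [-2.2207 -2.2208  0.0019] 0.0188
dial_nose scene [(0.9, [320.8, 223.5], 1422)]
dial_nose side [(0.6, [293.9, 238.6], 1265)]
dial_nose wrist [(0.78, [210.7, 82.8], 9405)]
dial_axis scene [(0.21, [321.9, 225.4], 1411)]
dial_axis side [(0.58, [291.0, 233.2], 1258)]
dial_axis wrist [(0.79, [216.1, 82.4], 9582)]
dial_base scene [(0.78, [318.6, 230.7], 2141)]
dial_base side [(0.76, [289.6, 239.3], 1980)]
dial_base wrist [(0.93, [214.6, 83.3], 13266)]
start_top scene [(0.68, [286.8, 180.7], 181)]
start_top side [(0.57, [377.8, 186.0], 395), (0.56, [334.2, 196.1], 129)]
start_top wrist [(0.63, [174.8, 230.0], 933)]
charger scene [(0.84, [287.8, 233.7], 13534), (0.34, [323.0, 226.6], 1353)]
charger side [(0.94, [307.4, 224.0], 11771)]
charger wrist [(0.72, [213.3, 83.8], 9475), (0.67, [241.2, 161.9], 50698)]
jar scene [(0.69, [355.3, 309.1], 1318)]
jar side [(0.66, [235.6, 295.6], 1211)]
jar wrist []
driver scene [(0.59, [261.7, 144.3], 76)]
driver side [(0.74, [379.3, 188.5], 380)]
driver wrist []
pliers scene [(0.66, [249.1, 200.9], 655)]
pliers side [(0.94, [296.9, 183.5], 542), (0.24, [292.3, 236.8], 1270)]
pliers wrist [(0.84, [283.1, 248.2], 2640)]
scene [1.0128 0.4146 0.8341] 451.71921895957985
side [0.3991 0.5913 0.778 ] 395.105989616629
wrist [0.626  0.0832 0.3847] 294.12461257919114
```

View pics/scene0.png

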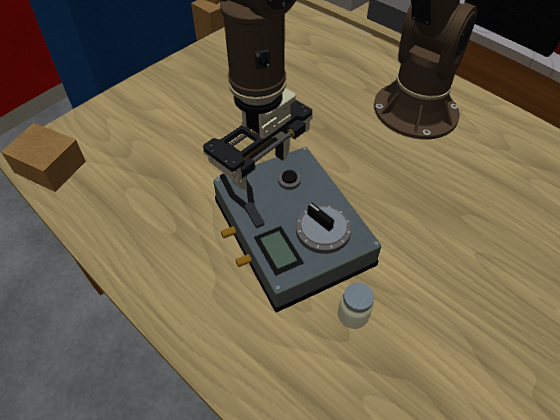

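View pics/side0.png

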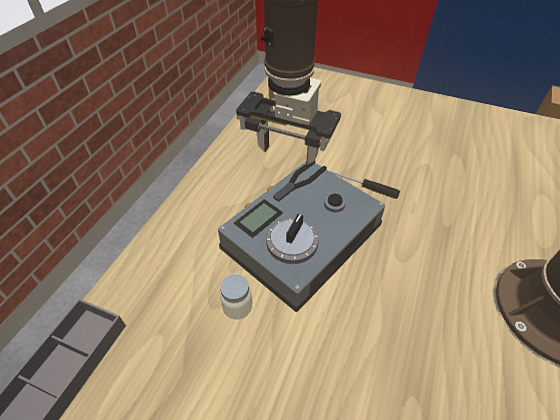

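View pics/wrist0.png

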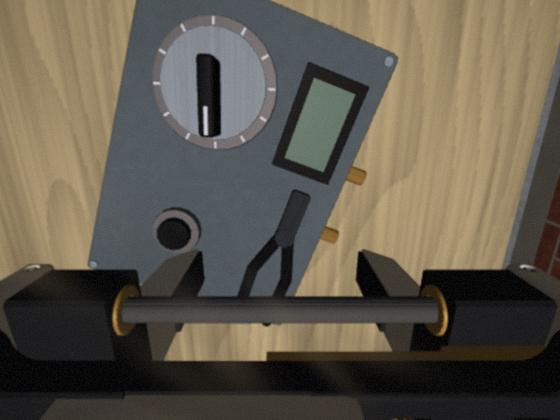

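The scene view shows the charger with the dial at (322,227), the button at (290,178) and the jar at (356,303). The side view shows the dial at (292,240) and the button at (335,200). In the wrist view the bar's nose (white line) is at (206,120), pointing roughly to world −y. The button is at (174,233) and the pliers at (283,248). Next I triangulate.

```bash
python3 - <<'E'
from h import *
np.set_printoptions(precision=4,suppress=True)
for c in("scene","side","wrist"):get_image(c)
ob=[];print(camera_params("wrist")["dist_coeffs"])
for c in("scene","side","wrist"):
    m=silhouettes("dial_base",c)[0]["mask"].astype(np.uint8)
    ms=silhouettes("dial_nose",c)[0]["mask"].astype(np.uint8);m=m|ms
    cn=max(cv2.findContours(m,0,2)[0],key=cv2.contourArea)
    e=cv2.fitEllipse(cv2.convexHull(cn));print(c,e)
    ob.append((c,e[0]))
    print(' axis at z .093..:',atz(c,e[0],.098))
print("base tri",tri(ob))
b=[("scene",(290,177)),("side",(335,199)),("wrist",(174,234))]
print("btn tri",tri(b),tri(b[:2]),[atz(c,p,.107) for c,p in b])
w0=atz("wrist",(206,133),.1365);w1=atz("wrist",(205.5,107),.1365);t=atz("wrist",(205,57),.1365)
print("line",w0,w1,"tail",t)
im=get_image("wrist");cv2.imwrite("pics/wcrop.png",cv2.resize(im[0:270,80:340],None,fx=2.2,fy=2.2,interpolation=2)[:,:,::-1])
E
```

```text
[-0.0042  0.      0.      0.      0.    ]
scene ((323.2872619628906, 228.39015197753906), (49.39927673339844, 55.8075065612793), 102.75679016113281)
 axis at z .093..: [0.5697 0.1163 0.098 ]
side ((291.9403381347656, 239.34866333007812), (48.93714904785156, 50.73756408691406), 89.98990631103516)
 axis at z .093..: [0.5647 0.1142 0.098 ]
wrist ((213.37631225585938, 81.98418426513672), (123.58074188232422, 137.43218994140625), 158.639892578125)
 axis at z .093..: [0.5668 0.1141 0.098 ]
base tri [0.5662 0.1138 0.0946]
btn tri [ 0.5145 -0.0292  0.1   ] [ 0.5143 -0.0262  0.1022] [array([ 0.5193, -0.0206,  0.107 ]), array([ 0.513 , -0.0252,  0.107 ]), array([ 0.5186, -0.0287,  0.107 ])]
line [0.5661 0.0717 0.1365] [0.5672 0.0917 0.1365] tail [0.5696 0.1274 0.1365]
```

View pics/wcrop.png

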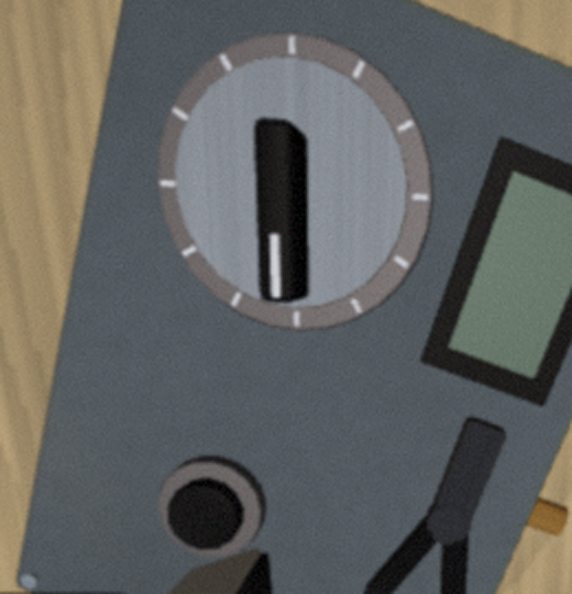

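The dial axis is at about (0.567, 0.114), with the nose heading about −90°. The button is at (0.5175, −0.028). I close the fingers and go beside the bar, on its +x flank.

Call:
{"name": "jog_arm", "arguments": {
  "motion": [
    [[0.03,-0.005,0.01,0,0,0,1],[0.06,-0.01,0.025,0,0,0,1],[0.082,-0.0135,0.04,0,0,0,1],[0.082,-0.0135,0.06,0,0,0,1],[0.082,-0.0135,0.075,0,0,0,1],[0.082,-0.0135,0.075,0,0,0,1],[0.082,-0.0135,0.075,0,0,0,1],[0.082,-0.0135,0.075,0,0,0,1],[0.082,-0.0135,0.075,0,0,0,1]]
  ],
  "force": 10
}}

```text
clock: 2.6
position: [0.6124, 0.0817, 0.1531]
ee_rot: [2.221, 2.22, 0.003]
force: [0.6, 0.8, 0.7]
width: 0.397
gripper_force: 0.0
```

```bash
python3 - <<'E'
from h import *
s=observe();print(s["clock"],s["position"],s["ee_rot"],s["width"],s["force"])
snap("wrist","w1");snap("side","s1")
a=cv2.imread("pics/w1.png");b=cv2.imread("pics/s1.png")
b=cv2.resize(b[100:320,180:420],(436,400));a=cv2.resize(a,(360,270))
o=np.zeros((400,796,3),np.uint8);o[:270,:360]=a;o[:,360:]=b;cv2.imwrite("pics/c1.png",o)
E
```

```text
2.6 [0.61243847 0.08169922 0.15307736] [2.22147383 2.21962723 0.00271327] 0.39686344168876064 [0.60893875 0.81744793 0.73325264]
```

View pics/c1.png

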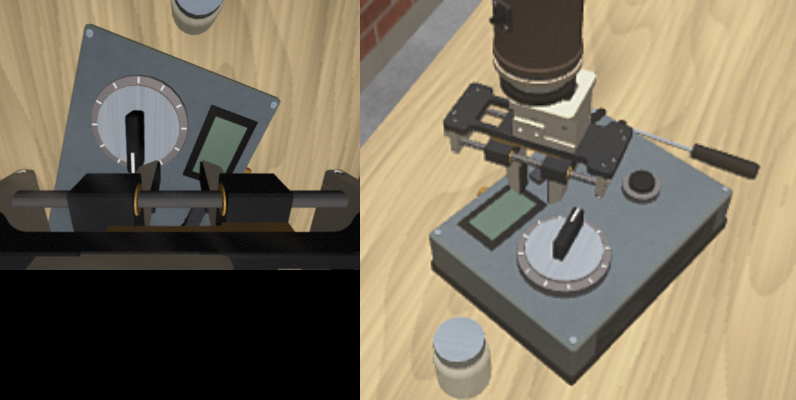

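The wrist view shows the bar still at the start with its nose down at about (133,165), and the fingers still closing clear to its right. The side view shows nothing disturbed. I finish closing and refine the axis position.

Call:
{"name": "jog_arm", "arguments": {
  "motion": [
    [[0,0,0,0,0,0,1],[0,0,0,0,0,0,1],[0,0,0,0,0,0,1],[0,0,0,0,0,0,1],[0,0,0,0,0,0,1],[0,0,0,0,0,0,1],[0,0,0,0,0,0,1],[0,0,0.01,0,0,0,1],[0,0,0.025,0,0,0,1],[0,0,0.037,0,0,0,1]]
  ]
}}

```text
clock: 3.53
position: [0.6113, 0.0819, 0.1134]
ee_rot: [-2.221, -2.221, 0.0]
force: [-0.9, 0.1, 0.6]
width: 0.005
gripper_force: 0.0
```

```bash
python3 - <<'E'
from h import *
np.set_printoptions(precision=4,suppress=True)
s=observe();print(s["clock"],s["position"],s["width"],s["force"])
snap("wrist","w2")
m=silhouettes("dial_base","wrist")[0]["mask"].astype(np.uint8)|silhouettes("dial_nose","wrist")[0]["mask"].astype(np.uint8)
cn=max(cv2.findContours(m,0,2)[0],key=cv2.contourArea)
e=cv2.fitEllipse(cv2.convexHull(cn));print(e,atz("wrist",e[0],.098))
print(proj("wrist",[[.567,.114,.1365],[.567,.072,.1365],[.567,.134,.1365],[.567,.114,.101]]))
E
```

```text
3.5333 [0.6113 0.0819 0.1134] 0.00524033910353681 [-0.8999  0.1004  0.6489]
((204.86036682128906, 201.81268310546875), (170.6226043701172, 184.63858032226562), 104.97586822509766) [0.5657 0.1163 0.098 ]
[[188.7501 227.7432]
 [196.4033 301.3323]
 [184.6182 187.8165]
 [206.1374 206.8665]]
```

View pics/w2.png

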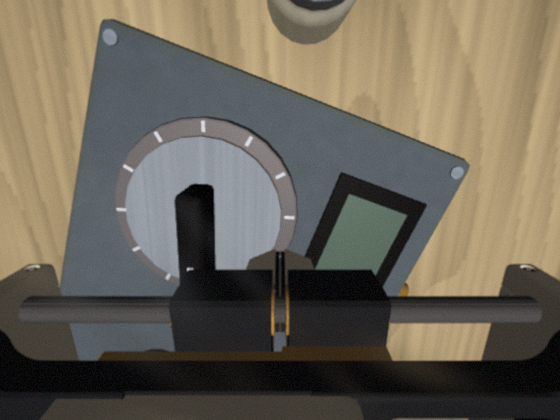

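The wrist view shows the fist closed beside the bar: bar at (195,230), fingers at (280,285), clear to the right of the flank. I approach until near contact.

Call:
{"name": "jog_arm", "arguments": {
  "motion": [
    [[0,-0.004,-0.001,0,0,0,1],[0,-0.008,-0.002,0,0,0,1],[0,-0.012,-0.002,0,0,0,1],[0,-0.014,-0.002,0,0,0,1],[0,-0.016,-0.002,0,0,0,1],[0,-0.018,-0.002,0,0,0,1],[0,-0.018,-0.002,0,0,0,1]]
  ]
}}

```text
clock: 4.27
position: [0.5932, 0.082, 0.117]
ee_rot: [2.221, 2.221, 0.0]
force: [-0.4, 0.7, -0.4]
width: 0.007
gripper_force: 0.0
```

Call:
{"name": "jog_arm", "arguments": {
  "motion": [
    [[-0.0009,-0.0011,0,0,0,0.035,1],[-0.0017,-0.0023,0,0,0,0.07,1],[-0.0025,-0.0035,0,0,0,0.105,1],[-0.0033,-0.0047,0,0,0,0.14,1],[-0.004,-0.006,0,0,0,0.175,1],[-0.0047,-0.0072,0,0,0,0.209,1],[-0.0053,-0.0085,0,0,0,0.244,1],[-0.0059,-0.0098,0,0,0,0.279,1],[-0.0065,-0.0112,0,0,0,0.314,1],[-0.007,-0.0125,0,0,0,0.349,1]]
  ]
}}

```text
clock: 5.1
position: [0.5816, 0.0748, 0.1169]
ee_rot: [2.575, 1.799, 0.001]
force: [0.7, -1.2, -0.5]
width: 0.004
gripper_force: 0.6
```

```bash
cat >chk.py <<'E'
from h import *
import sys
np.set_printoptions(precision=4,suppress=True)
n=sys.argv[1]
s=observe();print(s["clock"],s["position"],s["force"],s["joints"])
ims=[get_image(c) for c in("scene","side","wrist")]
# rectify the plane at the bar's top, 0.5 mm/px, x right, y up, from each camera
C=np.array([.567,.114]);h=.075
out=[]
for c,im in zip(("scene","side","wrist"),ims):
    P=[[C[0]+a*h,C[1]+b*h,.1365] for a,b in((-1,1),(1,1),(1,-1),(-1,-1))]
    H=cv2.getPerspectiveTransform(proj(c,P).astype(np.float32),np.float32([[0,0],[260,0],[260,260],[0,260]]))
    o=cv2.warpPerspective(im,H,(260,260));out.append(o)
cv2.imwrite(f"pics/r{n}.png",np.hstack(out)[:,:,::-1])
E
python3 chk.py 1
```

```text
5.1 [0.5816 0.0748 0.1169] [ 0.6808 -1.1917 -0.4744] [-0.2805  0.4825  0.0859  1.8025 -0.0522  0.8576 -0.5213]
```

View pics/r1.png

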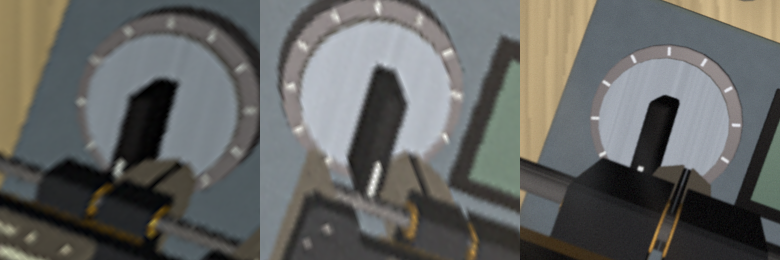

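The rectified views show the bar turned about 15° (wrist panel: tail (660,100), nose (641,168)), with the fist against its flank and only about 1 N of force. I continue with the same arc.

Call:
{"name": "jog_arm", "arguments": {
  "motion": [
    [[-0.0009,-0.0011,0,0,0,0.035,1],[-0.0017,-0.0023,0,0,0,0.07,1],[-0.0025,-0.0035,0,0,0,0.105,1],[-0.0033,-0.0047,0,0,0,0.14,1],[-0.004,-0.006,0,0,0,0.175,1],[-0.0047,-0.0072,0,0,0,0.209,1],[-0.0053,-0.0085,0,0,0,0.244,1],[-0.0059,-0.0098,0,0,0,0.279,1],[-0.0065,-0.0112,0,0,0,0.314,1],[-0.007,-0.0125,0,0,0,0.349,1]]
  ]
}}

```text
clock: 6.08
position: [0.5679, 0.0724, 0.117]
ee_rot: [2.847, 1.326, 0.003]
force: [3.1, -1.6, -2.7]
width: 0.005
gripper_force: 1.6
```

Call:
{"name": "jog_arm", "arguments": {
  "motion": [
    [[-0.0009,-0.0011,0,0,0,0.035,1],[-0.0017,-0.0023,0,0,0,0.07,1],[-0.0025,-0.0035,0,0,0,0.105,1],[-0.0033,-0.0047,0,0,0,0.14,1],[-0.004,-0.006,0,0,0,0.175,1],[-0.0047,-0.0072,0,0,0,0.209,1],[-0.0053,-0.0085,0,0,0,0.244,1],[-0.0059,-0.0098,0,0,0,0.279,1],[-0.0065,-0.0112,0,0,0,0.314,1],[-0.007,-0.0125,0,0,0,0.349,1]]
  ]
}}

```text
clock: 6.92
position: [0.5527, 0.0755, 0.1167]
ee_rot: [-3.034, -0.813, 0.0]
force: [0.8, -0.1, 0.7]
width: 0.007
gripper_force: 0.0
```

```bash
python3 chk.py 2
```

```text
6.9167 [0.5527 0.0755 0.1167] [ 0.7697 -0.1294  0.7185] [-0.4261  0.4493  0.2661  1.8838 -0.1557  0.8286 -1.1269]
```

View pics/r2.png

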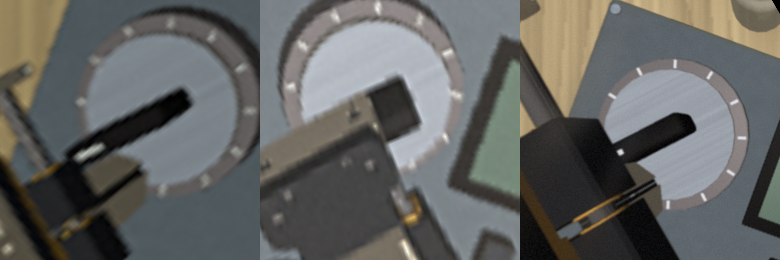

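The rectified views show the bar at 60° (second click): scene panel tail (190,95), nose (75,160), no contact force. Next come the third click and the run-up to the fourth.

Call:
{"name": "jog_arm", "arguments": {
  "motion": [
    [[-0.0009,-0.0011,0,0,0,0.035,1],[-0.0017,-0.0023,0,0,0,0.07,1],[-0.0025,-0.0035,0,0,0,0.105,1],[-0.0033,-0.0047,0,0,0,0.14,1],[-0.004,-0.006,0,0,0,0.175,1],[-0.0047,-0.0072,0,0,0,0.209,1],[-0.0053,-0.0085,0,0,0,0.244,1],[-0.0059,-0.0098,0,0,0,0.279,1],[-0.0065,-0.0112,0,0,0,0.314,1],[-0.007,-0.0125,0,0,0,0.349,1]]
  ]
}}

```text
clock: 7.9
position: [0.5408, 0.0825, 0.1168]
ee_rot: [3.129, 0.274, 0.001]
force: [0.2, 0.2, -0.0]
width: 0.008
gripper_force: 0.0
```

Call:
{"name": "jog_arm", "arguments": {
  "motion": [
    [[-0.0009,-0.0011,0,0,0,0.035,1],[-0.0017,-0.0023,0,0,0,0.07,1],[-0.0025,-0.0035,0,0,0,0.105,1],[-0.0033,-0.0047,0,0,0,0.14,1],[-0.004,-0.006,0,0,0,0.175,1],[-0.0047,-0.0072,0,0,0,0.209,1],[-0.0053,-0.0085,0,0,0,0.244,1],[-0.0059,-0.0098,0,0,0,0.279,1],[-0.0065,-0.0112,0,0,0,0.314,1],[-0.007,-0.0125,0,0,0,0.349,1]]
  ]
}}

```text
clock: 8.73
position: [0.532, 0.0927, 0.1168]
ee_rot: [3.129, -0.274, 0.001]
force: [2.4, -3.3, -0.7]
width: 0.003
gripper_force: 1.5
```

```bash
python3 chk.py 3
```

```text
8.7333 [0.532  0.0927 0.1168] [ 2.4221 -3.2625 -0.7023] [-0.6059  0.4409  0.4529  1.9387 -0.2571  0.8177 -1.7592]
```

View pics/r3.png

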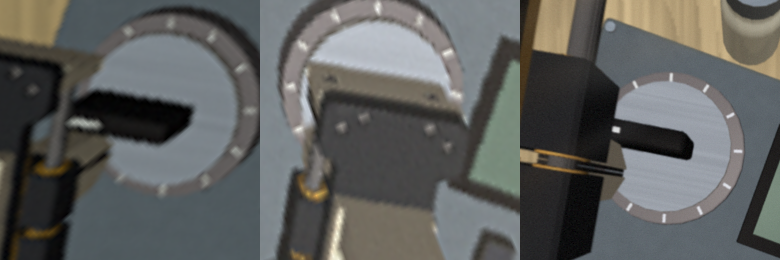

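The bar is now just past the third click, at about 100° (wrist panel tail (690,145), nose (615,127)), with about 4 N on the flank. I go a gentle 10° more for the fourth.

Call:
{"name": "jog_arm", "arguments": {
  "motion": [
    [[-0.0005,-0.0006,0,0,0,0.017,1],[-0.0009,-0.0011,0,0,0,0.035,1],[-0.0013,-0.0017,0,0,0,0.052,1],[-0.0017,-0.0023,0,0,0,0.07,1],[-0.0021,-0.0029,0,0,0,0.087,1],[-0.0025,-0.0035,0,0,0,0.105,1],[-0.0029,-0.0041,0,0,0,0.122,1],[-0.0033,-0.0047,0,0,0,0.14,1],[-0.0037,-0.0053,0,0,0,0.157,1],[-0.004,-0.006,0,0,0,0.175,1]]
  ]
}}

```text
clock: 9.72
position: [0.5284, 0.1006, 0.1167]
ee_rot: [-3.093, 0.548, 0.0]
force: [-0.6, 1.0, 0.0]
width: 0.006
gripper_force: 0.0
```

```bash
python3 chk.py 4
```

```text
9.7167 [0.5284 0.1006 0.1167] [-0.5855  1.0292  0.0459] [-0.6546  0.4449  0.4996  1.9458 -0.286   0.8203 -1.9204]
```

View pics/r4.png

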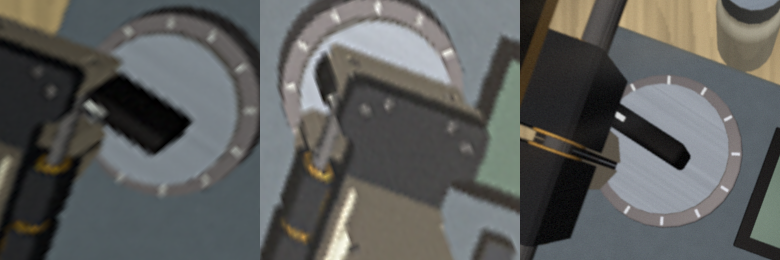

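The bar is at about 120° (fourth click): wrist panel tail (685,158), nose (615,112), with no force on the fist. I retreat from the flank, lift and move over to the button.

Call:
{"name": "jog_arm", "arguments": {
  "motion": [
    [[0,0.008,0,0,0,0,1],[0,0.016,0,0,0,0,1],[0,0.018,-0.025,0,0,0,1],[0.005,0.03,-0.05,0,0,0,1],[0.015,0.06,-0.05,0,0,0,1],[0.025,0.09,-0.05,0,0,0,1],[0.033,0.115,-0.05,0,0,0,1],[0.033,0.124,-0.04,0,0,0,1],[0.033,0.124,-0.025,0,0,0,1],[0.033,0.124,-0.015,0,0,0,1]]
  ]
}}

```text
clock: 10.7
position: [0.5162, -0.0294, 0.1311]
ee_rot: [3.093, -0.55, -0.0]
force: [-1.0, 1.4, -0.7]
width: 0.004
gripper_force: 0.0
```

```bash
python3 - <<'E'
from h import *
np.set_printoptions(precision=4,suppress=True)
s=observe();p=s["position"];print(s["clock"],p,s["force"])
a=snap("scene","s5");b=snap("side","d5")
for c in("scene","side"):print(c,[(r["p"],r["pixel"]) for r in silhouettes("start_top",c)],proj(c,[p,[.517,-.027,.107],[.567+.042*np.cos(np.radians(150)),.114+.021,.1365],[.567,.114,.1365]]))
cv2.imwrite("pics/c5.png",np.hstack([cv2.resize(a[120:280,200:360],(400,400)),cv2.resize(b[120:280,240:400],(400,400))])[:,:,::-1])
E
```

```text
10.7 [ 0.5162 -0.0294  0.1311] [-0.9894  1.3667 -0.6617]
scene [(0.72, [287.1, 180.5])] [[288.1006 166.5272]
 [288.5159 174.9257]
 [344.8167 210.4442]
 [324.7673 215.3765]]
side [] [[335.3878 190.1504]
 [333.5826 197.9643]
 [304.5183 240.8801]
 [291.4742 227.7658]]
```

View pics/c5.png

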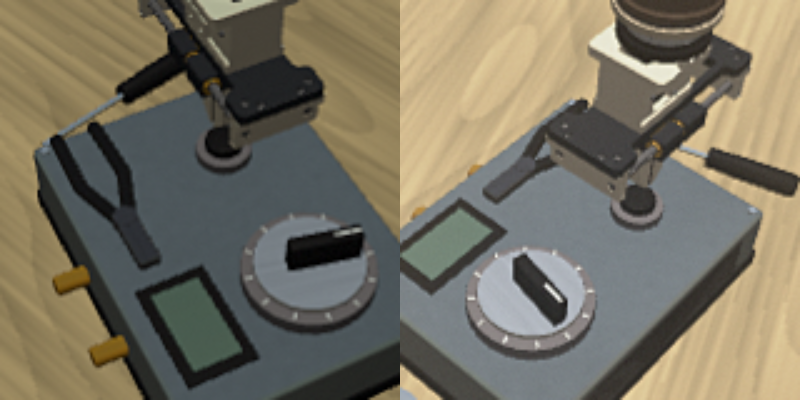

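The scene and side crops show the bar at the fourth click (nose at crop (348,232) and (553,292)), as projected. The fist is straight above the button, and the bystanders haven't moved. I press the button.

Call:
{"name": "jog_arm", "arguments": {
  "motion": [
    [[0,0,0.01,0,0,0,1],[0,0,0.018,0,0,0,1],[0,0,0.022,0,0,0,1],[0,0,0.025,0,0,0,1],[0,0,0.027,0,0,0,1],[0,0,0.029,0,0,0,1],[0,0,0.03,0,0,0,1],[0,0,0.031,0,0,0,1],[0,0,0.031,0,0,0,1]]
  ]
}}

```text
clock: 11.65
position: [0.5168, -0.0272, 0.1013]
ee_rot: [-3.093, 0.546, 0.001]
force: [-4.0, 2.4, 10.0]
width: 0.006
gripper_force: 5.0
```

Call:
{"name": "jog_arm", "arguments": {
  "motion": [
    [[0,0,0.0005,0,0,0,1],[0,0,0.001,0,0,0,1],[0,0,0.001,0,0,0,1],[0,0,0.001,0,0,0,1]]
  ]
}}

```text
clock: 11.98
position: [0.517, -0.0272, 0.101]
ee_rot: [-3.092, 0.546, 0.0]
force: [-8.3, 2.0, 21.9]
width: 0.005
gripper_force: 10.7
```

The force rises stiffly at 21.9 N, well over the spring's 5 N, so the button has bottomed. I lift off.

Call:
{"name": "jog_arm", "arguments": {
  "motion": [
    [[0,0,-0.005,0,0,0,1],[0,0,-0.015,0,0,0,1],[0,0,-0.035,0,0,0,1],[0,0,-0.06,0,0,0,1],[0,0,-0.08,0,0,0,1],[0,0,-0.08,0,0,0,1],[0,0,-0.08,0,0,0,1],[0,0,-0.08,0,0,0,1]]
  ]
}}

```text
clock: 12.65
position: [0.5169, -0.0274, 0.1795]
ee_rot: [-3.094, 0.546, -0.0]
force: [1.1, 0.2, -0.4]
width: 0.006
gripper_force: 0.0
```

```bash
python3 - <<'E'
from h import *
s=observe();print(s["clock"],s["position"],s["force"],s["dq"])
a=snap("scene","s6");b=snap("side","d6")
cv2.imwrite("pics/c6.png",np.hstack([cv2.resize(a[120:280,200:360],(400,400)),cv2.resize(b[120:280,240:400],(400,400))])[:,:,::-1])
E
```

```text
12.65 [ 0.51694314 -0.02739496  0.17950586] [ 1.06093116  0.19849043 -0.41977979] [ 0.00378954  0.01461269 -0.00609298  0.01228416 -0.00106502 -0.00043604
  0.00138978]
```

View pics/c6.png

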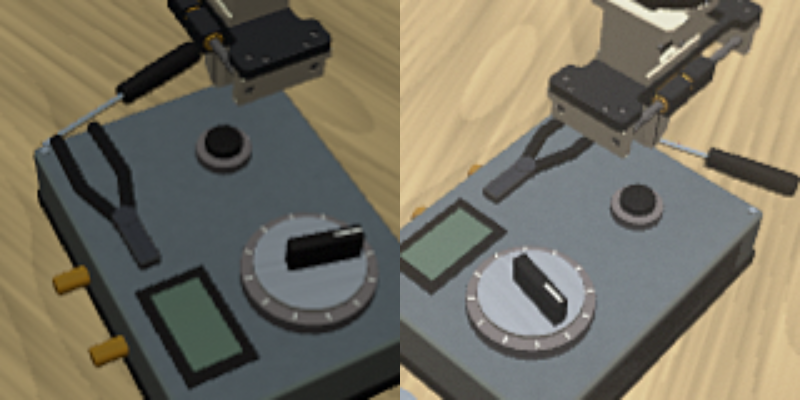

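The button is up again (crop (222,140) and (637,198)), the dial is unchanged in its fourth click, and the arm is clear of everything.

```bash
python3 -c "
from cell import *
print(sign_off())"
```

```text
the job is handed in; nothing more can be done
None
```

I turned the dial four clicks clockwise with the closed fingertips, pressed the start button to its stop and let it come back up, left the jar, screwdriver and pliers where they were, and handed the job in at about 13 s; no verdict was returned.

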